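Shut down the rotary evaporator from its bench controllers

TASK

The distillation is finished: shut the evaporator down with light fingertip presses. First switch off the bath heater at the red rocker, then stop the rotation at the green rocker (on both, press down the raised half with the white dot), and last press the blue vent key fully and let it spring back. Press no other key, do not pick up or shift the three controllers, and leave the glassware alone.

Things in the scene. Friction and masses are not known exactly. Their poses are not given: they have to be found in the camera images.
- bath_unit: bath heater controller: white console, 140 mm deep (x) by 150 wide (y), 1.8 kg, loose on rubber feet. Origin: centre of its underside; x to its back, y to its left, z up. Grey panel slopes 0.12 rad: 54 mm high at the robot side, 71 at the back. Red stripe round its foot, amber bar display, red rocker on its left (+y), black dial 18 mm tall on its right.
- drive_unit: rotation drive controller: white console, 140 mm deep (x) by 150 wide (y), 1.8 kg, loose on rubber feet. Origin: centre of its underside; x to its back, y to its left, z up. Grey panel slopes 0.12 rad: 54 mm high at the robot side, 71 at the back. Green stripe, black speed dial 20 mm tall on its left, green rocker on its right, black lift key behind the rocker.
- vacuum_unit: vacuum controller: white console, 140 mm deep (x) by 150 wide (y), 1.8 kg, loose on rubber feet. Origin: centre of its underside; x to its back, y to its left, z up. Grey panel slopes 0.12 rad: 54 mm high at the robot side, 71 at the back. Blue stripe round its foot, green bar display, blue vent key on its right (-y), yellow pump key on its left, 72 mm between the two.
- heater_switch_off (a point): top face of the white-dot (OFF) half of the red heater rocker, 14 mm from the pivot and 6 mm from that half's end, mid-width; it moves with the rocker. When ON this half, nearer the robot, stands proud, its end 12 mm above the panel; press it straight down here or nearer the end.
- heater_switch (a joint): red heater rocker, 40 mm long (unit's x) by 24 wide, a shallow V on a pivot at its middle, 5 mm above the panel. rad: 0 ON (as it begins, OFF half proud), 0.34 OFF (that half flush, the other proud). Stiff, stays where it is left: 1 to 4 N on the white-dot half moves it; its end sinks 7 mm, the named point 5 mm. Its stop is hard: come down slowly; over 25 N counts as rough
- rotation_switch_off (a point): the same point on the green rotation rocker (the two rockers are alike): white-dot half, nearer the robot, 14 mm from the pivot. Pressing works as on the red one.
- rotation_switch (a joint): green rotation rocker, rad: 0 ON (turning, as it begins), 0.34 OFF. Like the red one
- vent_key_top (a point): centre of the top of the blue vent key with a white cross: round key, 22 mm across, 12 mm proud of the panel, in a thin metal collar; springs back, 5 mm travel, 4 N fully down. It moves with the key.
- vent_key (a joint): blue vent key, m: 0 released, 0.005 fully pressed; the switch makes beyond 0.003. Hard stop there too: over 25 N counts as rough
- pump_key_top (a point): centre of the top of the yellow pump key: round key, 22 mm across, 12 mm proud of the panel, in a thin metal collar; springs back, 5 mm travel, 4 N fully down. Not to be pressed.
- pump_key (a joint): yellow pump key, m: 0 released, 0.005 fully pressed
- lift_key_top (a point): centre of the top of the black lift key, about 67 mm behind the middle of the green rocker: round key, 22 mm across, 12 mm proud of the panel, in a thin metal collar; springs back, 5 mm travel, 4 N fully down. Not to be pressed.
- lift_key (a joint): black lift key, m: 0 released, 0.005 fully pressed
- bottle: amber glass bottle with a black cap, 68 mm across, 150 mm tall, loose; origin: centre of its underside
- beaker: clear glass beaker, 68 mm across the rim, 90 mm tall, loose; origin: centre of its underside
- flask: green-tinted stoppered conical flask, 82 mm across the foot, 104 mm tall, loose; origin: centre of its underside

How it is judged:
On the way, in this order (a step that is already met when the one before it is completed fails the run):
1. the red heater rocker is pressed over to OFF (value of joint heater_switch above 0.22 rad), for 0.1 s.
2. the green rotation rocker is pressed over to OFF (value of joint rotation_switch above 0.22 rad), for 0.1 s.
3. the blue vent key is pressed (value of joint vent_key above 0.003 m), for 0.05 s.
At the end, for the whole second after the job is handed in: Both rockers are OFF (past 0.22 of 0.34 rad), the vent, pump and lift keys are all released (under 1 mm), and the three controllers and the three glass vessels stand upright and still within 15 mm of where they began (value of joint each of heater_switch, rotation_switch above 0.22 rad and value of joint each of vent_key, pump_key, lift_key below 0.001 m and distance of each of bath_unit, drive_unit, vacuum_unit, bottle, beaker, flask from where it was at the start of the episode below 0.015 m and angle between each of bath_unit, drive_unit, vacuum_unit, bottle, beaker, flask's own z axis and vertical below 0.1 rad and linear speed of each of bath_unit, drive_unit, vacuum_unit, bottle, beaker, flask below 0.02 m/s); the robot touches nothing.
It fails at once if the order is broken: rotation switched off with the heater still on, or vent key pressed with either still on ((value of joint rotation_switch above 0.2 rad and value of joint heater_switch below 0.15 rad) or (value of joint vent_key above 0.003 m and value of joint any of heater_switch, rotation_switch below 0.15 rad)).
It fails at once if the yellow pump key or the black lift key is pressed (over 2.5 mm) (value of joint any of pump_key, lift_key above 0.0025 m).
It fails at once if a controller is pressed harder than 25 N (contact force between any of the fingers, the arm and bath_unit above 25 N or contact force between any of the fingers, the arm and drive_unit above 25 N or contact force between any of the fingers, the arm and vacuum_unit above 25 N).
It fails at once if a controller is lifted, carried or shoved over 15 mm (distance of any of bath_unit, drive_unit, vacuum_unit from where it was at the start of the episode above 0.015 m).
It fails at once if glassware is lifted, tipped or moved over 15 mm (distance of any of bottle, beaker, flask from where it was at the start of the episode above 0.015 m or angle between any of bottle, beaker, flask's own z axis and vertical above 0.2 rad).
It also fails if it takes over 53 s, if anything falls off the work surface, if the arm or the gripper's body presses on something with over 40 N, if the wrist force passes 120 N, or if a joint passes its speed limit or range.

ROBOT

A 7-joint arm with a two-finger parallel gripper is mounted at the origin on the work surface. World frame = base frame: x ahead of the robot, y to its left, z up, the work surface at z = 0. Lengths are in m, angles in rad, forces in N, time in s.
With the tool pointing down it reaches from about 0.4 to 0.85 m from the base axis. Payload 10.4 kg.
Tool frame: the origin (TCP) lies at the centre of the arm's flange, where the gripper is bolted on; the fingertips stand 173 mm ahead of it and the grasp point (between the pads) lies 155 mm ahead of it; z points along the fingers, y is the line along which they close (so a half turn about z gives the same grasp; the last joint's range is limited). The gripper opens to 85 mm and grips with 20 to 120 N. Pads are 22 mm wide; open, the fingers measure 114 mm over their backs; the gripper's body (76 mm by 85 mm) begins 54 mm behind the grasp point. The pads swing forward as they close: fully open they stand 13 mm farther back than shut.
Start: joints at [-1.169, 0.332, -0.065, 1.46, 0.022, 1.35, -0.088], TCP at [0.258, 0.569, 0.405] pointing down, gripper open.
Joint ranges: [-2.6, 2.6], [-0.5, 2.12], [-1.47, 1.34], [0.16, 2.42], [-1.27, 4.41], [0.06, 2.06], [-2.6, 2.6]. Speed limits (rad/s): [2.22, 2.22, 2.79, 2.79, 3.14, 3.14, 3.14].

INTERFACE

Orientations are given as a unit quaternion [x, y, z, w].
In Python, from workcell import manip, viewer, finder gives the robot as it stands.
- The arm moves only by the tool arm_command, never from a script. Its argument "plan" is a list of rows, each an object with "dp": the shift along the tool's x, y, z in mm, a list of three; "spin": the turn about the tool's z in rad. A call has 1 to 5 rows; each row shifts and turns the commanded pose from where the row before left it, along the tool's axes as they then stand; what a row does not reach is not made up. A row lasts 1/10 s, in which the tool goes at most 50 mm and 8.59 degrees, less where a joint would pass 70% of its speed; a pose out of reach is approached as far as the arm can. A call is refused whole if a number of a shift passes 50 or a number of a turn 0.15, either way. A call with a gripper value outside its range is refused whole. "grip" is the closure, from -1 (fully open) to 1 (shut), set as the call begins (left out, the last holds). The fingers move at their own pace and stop on an object; "newtons" is the grip in N (left out, the last holds). Time passes only in rows, so rows that do not move let the fingers close. It gives the time, the measured TCP pose, the force, the opening and the grip force at its end, in the units of the state.
- manip.get_obs(): the state, without advancing time (a new reading comes with each control period).
- viewer.camera(name): name is "side" or "top"; returns the picture (384x512x3 uint8, blue, green, red); there is no depth.
- viewer.camera_params(name): a dict with "vertical_fov" (degrees; the focal length in pixels is half the picture's height over the tangent of half this angle, whatever the lens; pixels are square), "cx", "cy" (the principal point, pixels), "R" (3x3) and "t" (3): a world point X has camera coordinates R X + t. Camera axes: x right, y down, z forward; pixel columns grow to the right and rows downward; lengths in m; the calibration is good to about 2 mm. A picture is of the moment at which its call begins. camera_params takes no time and is no camera call.
- manip.hand_in(): hands the job in; it is judged then, once.
Trained networks look in the newest picture that a camera, given by its name, has taken for a name from the list of things; names that differ only in an ending like _2 or _b are one class to them, and where a whole thing is asked for, a point or a joint stands for the part that bears it (a point fixed in the world has none). Each returns a list of dicts, best first, with "score" (0 to 1); they miss things now and then, are a little off and sometimes report something else, mostly with a low value. They report only what shows in the picture. A call takes as long as a camera call.
- finder.find_in(camera, thing): "position" ([x, y, z] in m, in world coordinates, good to about 4 mm: the middle of the surface that is visible of it).
The state is a dict: "clock": time; "joint_pos": joint angles; "joint_velocities": joint speeds; "tau": joint torques, N m; "position": TCP position; "ee_rot": TCP orientation; "ft_force": force on the tool from outside, world axes, zero at the start; "torque": the same for the moment, N m; "grip_width": opening from 0.0 (shut) to 1.0 (fully open); "grasp_force": force on a finger pad.
Only numpy, scipy, OpenCV 4.12 (cv2) and the standard library are available. Lean on these libraries where they do the work, as an engineer would, in place of code of your own. Each camera call takes 0.05 s, during which the arm holds its last target. There are 200 camera calls.

## Working session

There is one attempt and no reset: what is moved stays moved. The work goes in short steps, Python scripts to look and compute and a tool call to move; the robot and the scene stay as the last step left them, time stands still between calls to the robot, and variables do not carry over. Pictures are saved under pics/ and viewed, at most 10 in all, crops included, and the job is handed in when it is done.

Besides the shell and the picture viewer there is one more tool, called after ">>>" as name(argument=value, ...) on one line, values as JSON. arm_command: Moves the arm, as the interface text tells. Its arguments: {"type":"object","properties":{"plan":{"type":"array","items":{"type":"object","properties":{"dp":{"type":"array","items":{"type":"number"}},"spin":{"type":"number"}}}},"grip":{"type":"number"},"newtons":{"type":"number"}},"required":["plan"]}

```bash
mkdir -p pics; python3 - <<'E'
from workcell import manip, viewer, finder
import cv2, numpy as np
for c in ["top","side"]:
    cv2.imwrite(f"pics/{c}0.png", cv2.resize(viewer.camera(c),(800,600)))
    for n in ["heater_switch_off","rotation_switch_off","vent_key_top","pump_key_top","lift_key_top","bath_unit","drive_unit","vacuum_unit","bottle","beaker","flask"]:
        print(c,n,[(np.round(d["position"],3).tolist(),round(d["score"],2)) for d in finder.find_in(c,n)[:2]])
    p=viewer.camera_params(c); print({k:np.round(v,4).tolist() for k,v in p.items()})
o=manip.get_obs(); print(o)
E
```

```text
top heater_switch_off []
top rotation_switch_off []
top vent_key_top [([0.53, 0.27, 0.082], 0.33)]
top pump_key_top [([0.569, 0.054, 0.071], 0.52)]
top lift_key_top [([0.604, 0.024, 0.064], 0.69), ([0.536, 0.271, 0.081], 0.4)]
top bath_unit [([0.497, -0.292, 0.062], 0.97)]
top drive_unit [([0.488, 0.3, 0.064], 0.74)]
top vacuum_unit [([0.604, 0.023, 0.064], 0.91)]
top bottle [([0.72, 0.162, 0.104], 0.87), ([0.466, -0.258, 0.067], 0.25)]
top beaker [([0.757, -0.202, 0.049], 0.64), ([0.491, 0.305, 0.062], 0.46)]
top flask [([0.373, -0.059, 0.044], 0.74), ([0.497, -0.291, 0.061], 0.53)]
{'vertical_fov': 50.8561, 'cx': 257.3651, 'cy': 192.7293, 'R': [[-0.0279, -0.9996, 0.0104], [-0.9933, 0.0266, -0.1125], [0.1121, -0.0135, -0.9936]], 't': [0.0034, 0.5618, 1.1321]}
side heater_switch_off [([0.464, -0.26, 0.066], 0.53)]
side rotation_switch_off [([0.569, 0.048, 0.07], 0.67), ([0.47, 0.266, 0.067], 0.6)]
side vent_key_top [([0.586, -0.021, 0.072], 0.56)]
side pump_key_top [([0.471, -0.312, 0.058], 0.21)]
side lift_key_top []
side bath_unit [([0.471, -0.31, 0.06], 0.88)]
side drive_unit [([0
[... 526 characters left out ...]
81 ,  0.33220025, -0.06465793,  1.46010297,  0.02160869,
        1.34989658, -0.08851153]), 'joint_velocities': array([-6.07217011e-04, -6.02749196e-04,  4.28161863e-04,  1.20909789e-04,
       -5.26057514e-04, -8.29057719e-04, -4.41518668e-05]), 'tau': array([-8.86450721e-06, -6.25237584e+01,  4.88012843e-02, -3.91829753e+01,
        1.64096151e-02,  1.90147141e-03,  2.81947496e-05]), 'position': array([0.2575969 , 0.5694534 , 0.40473584]), 'ee_rot': array([2.10828229e-01, 9.77523123e-01, 4.25414102e-05, 1.06365008e-05]), 'ft_force': array([ 0.24834975,  1.51928482, -0.38010401]), 'torque': array([-0.01699855,  0.01568229,  0.01896436]), 'grasp_force': 0.0, 'grip_width': 0.9991726217255518}
```

View pics/top0.png

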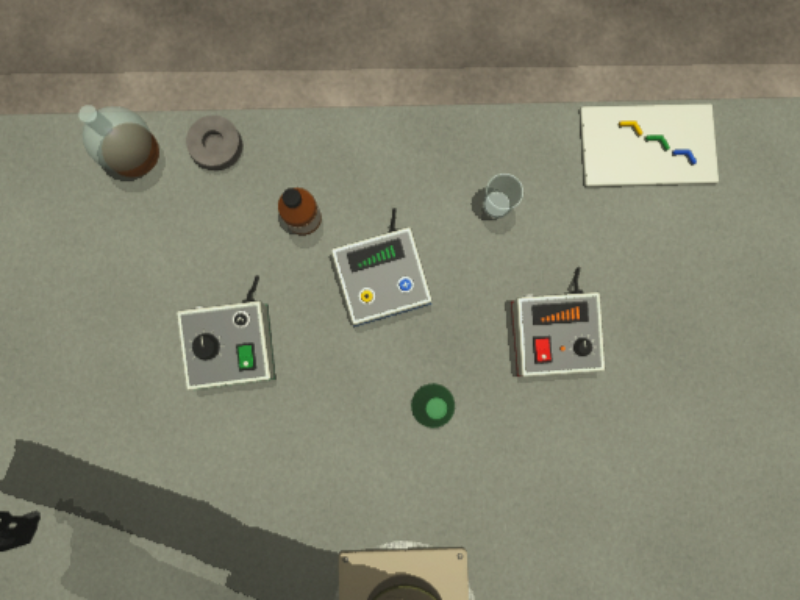

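View pics/side0.png

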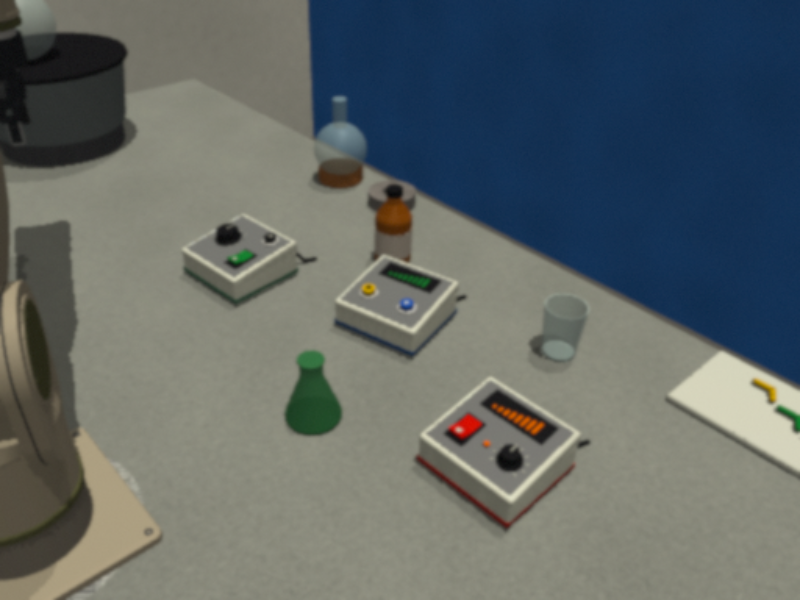

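The top view (800 px scale) shows the red rocker at about (543,349) with its dot at (543,358), and the green rocker at (246,357) with its dot at (246,364). The vent key is at (405,285), the pump key at (367,296) and the lift key at (240,319). The side view shows the same layout, and the flask stands between the base and the vacuum unit. Next I'll triangulate the coloured parts.

```bash
cat > h.py <<'E'
import cv2, numpy as np
from workcell import manip, viewer, finder
def P(c):
    p=viewer.camera_params(c); f=192/np.tan(np.radians(p["vertical_fov"])/2)
    K=np.array([[f,0,p["cx"]],[0,f,p["cy"]],[0,0,1]])
    return K,np.array(p["R"]),np.array(p["t"])
def onz(c,uv,z):
    K,R,t=P(c); uv=np.atleast_2d(uv); C=-R.T@t
    d=(R.T@np.linalg.inv(K)@np.c_[uv,np.ones(len(uv))].T).T
    return C+d*((z-C[2])/d[:,2:3])
def proj(c,X):
    K,R,t=P(c); q=K@(R@np.array(X)+t); return q[:2]/q[2]
def tri(a,b):
    M=[np.array(K@np.c_[R,t]) for K,R,t in (P("top"),P("side"))]
    X=cv2.triangulatePoints(M[0],M[1],np.array(a,float).reshape(2,1),np.array(b,float).reshape(2,1)).ravel()
    X=X[:3]/X[3]; return X,np.linalg.norm(proj("top",X)-a),np.linalg.norm(proj("side",X)-b)
HS={"red":((172,8),150,140),"green":((50,75),150,80),"blue":((105,125),110,120),"yellow":((22,35),150,140)}
def blob(im,col,near,r=14):
    h,s,v=[x.astype(int) for x in cv2.split(cv2.cvtColor(im,cv2.COLOR_BGR2HSV))]
    (lo,hi),sm,vm=HS[col]; m=((h>=lo)&(h<=hi)) if lo<hi else ((h>=lo)|(h<=hi))
    m&=(s>sm)&(v>vm); y,x=np.nonzero(m); k=np.hypot(x-near[0],y-near[1])<r
    pts=np.c_[x[k],y[k]].astype(np.float32)
    return pts
E
python3 - <<'E'
from h import *
T,S=viewer.camera("top"),viewer.camera("side")
s=.64
for col,a,b in [("red",(543,349),(466,428)),("green",(246,357),(241,258)),("blue",(405,285),(407,305)),("yellow",(367,296),(369,290))]:
    pa=blob(T,col,np.array(a)*s); pb=blob(S,col,np.array(b)*s)
    X,e1,e2=tri((pa.min(0)+pa.max(0))/2,(pb.min(0)+pb.max(0))/2); Y=tri(pa.mean(0),pb.mean(0))
    print(col,len(pa),len(pb),X.round(4),Y[0].round(4),round(e1,2),round(e2,2),"onz65",onz("top",pa.mean(0),.066)[0].round(4))
# units: panel rim rectangle in top view
g=cv2.cvtColor(T,cv2.COLOR_BGR2GRAY)
hsv=cv2.cvtColor(T,cv2.COLOR_BGR2HSV)
for n,c in [("bath",(559,335)),("drive",(225,345)),("vac",(381,277))]:
    c=np.array(c)*s; y,x=np.nonzero((hsv[...,2]>185)&(hsv[...,1]<45)); k=np.hypot(x-c[0],y-c[1])<42
    W=onz("top",np.c_[x[k],y[k]],.0625)[:,:2]
    (cx,cy),(w,h),a=cv2.minAreaRect((W*1000).astype(np.float32)); print(n,k.sum(),cx,cy,w,h,a)
out=np.hstack([cv2.resize(T[y0:y0+60,x0:x0+60],(260,260),interpolation=cv2.INTER_CUBIC) for x0,y0 in [(325,185),(112,190),(212,145)]])
out2=np.hstack([cv2.resize(S[y0:y0+60,x0:x0+60],(260,260),interpolation=cv2.INTER_CUBIC) for x0,y0 in [(268,244),(125,135),(215,160)]])
cv2.imwrite("pics/crop1.png",np.vstack([out,out2]))
E
```

```text
red 108 156 [ 0.4658 -0.2602  0.0654] [ 0.4677 -0.2598  0.0641] 0.31 0.31 onz65 [ 0.4664 -0.2582  0.066 ]
green 105 48 [0.4706 0.267  0.0628] [0.4722 0.2679 0.0619] 1.42 1.07 onz65 [0.4693 0.2686 0.066 ]
blue 33 31 [ 0.5882 -0.0173  0.0676] [ 0.589  -0.0172  0.0663] 0.2 0.17 onz65 [ 0.5879 -0.0163  0.066 ]
yellow 37 34 [0.5708 0.0529 0.0664] [0.5703 0.0526 0.0666] 0.37 0.3 onz65 [0.5694 0.0533 0.066 ]
bath 405 493.5082092285156 -293.44256591796875 141.0497589111328 147.5343780517578 1.1540873050689697
drive 435 491.1634521484375 309.53753662109375 145.9935302734375 147.89309692382812 7.358321666717529
vac 478 608.0193481445312 25.409744262695312 141.8388671875 147.72940063476562 14.735794067382812
```

View pics/crop1.png

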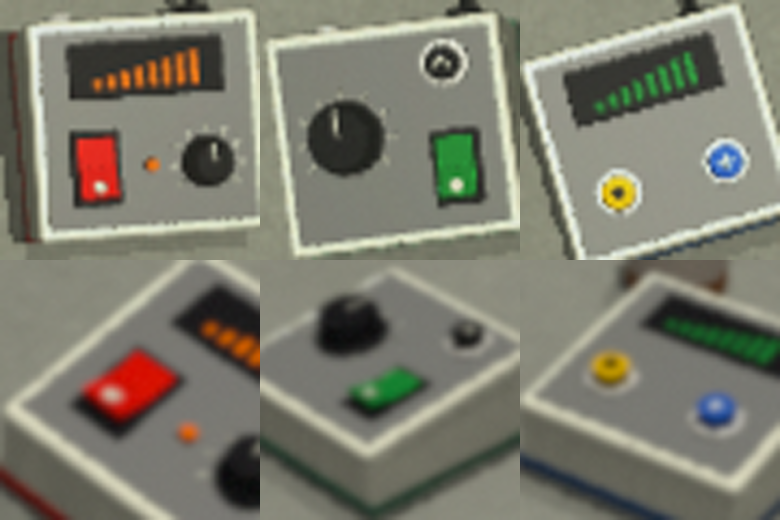

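Crops show the dots clearly, each on the half nearer the robot: red dot at top px (347.9,227.8) and side px (293.5,275.0), green dot at top (157.1,232.1) and side (150.0,164.8). The vent key is the blue one with a white cross.

```bash
python3 - <<'E'
from h import *
for n,a,b in [("red",(347.9,227.8),(293.5,275.)),("green",(157.1,232.1),(150.,164.8))]:
    X,e,f=tri(a,b); print(n,X.round(4),e,f,onz("top",a,.066).round(4),onz("side",b,.066).round(4))
    # rocker top-end corners etc in top view
for n,uv in [("bath L edge",[(30,28),(47,236)]),("bath top",[(30,28),(250,12)])]:
    p=(np.array(uv)+.5)/4.333-.5+[325,185]; q=[onz("top",p[i],.071 if uv[i][1]<100 else .054)[0] for i in (0,1)]; print(n,np.round(q,4),np.degrees(np.arctan2(*(q[1]-q[0])[[1,0]])))
for n,uv in [("dr L",[(8,42),(40,253)]),("dr top",[(8,42),(235,15)])]:
    p=(np.array(uv)+.5)/4.333-.5+[112,190]; q=[onz("top",p[i],.071 if uv[i][1]<100 else .054)[0] for i in (0,1)]; print(n,np.round(q,4),np.degrees(np.arctan2(*(q[1]-q[0])[[1,0]])))
E
```

```text
red [ 0.4538 -0.2607  0.0653] 0.3024481153433974 0.30957536184430645 [[ 0.4532 -0.26    0.066 ]] [[ 0.4538 -0.2615  0.066 ]]
green [0.4568 0.2677 0.0655] 0.357239222892462 0.27048146390397454 [[0.456  0.2681 0.066 ]] [[0.4569 0.2664 0.066 ]]
bath L edge [[ 0.5563 -0.2185  0.071 ]
 [ 0.423  -0.2263  0.054 ]] -176.65381760555078
bath top [[ 0.5563 -0.2185  0.071 ]
 [ 0.5629 -0.3612  0.071 ]] -87.35716693797056
dr L [[0.5496 0.3873 0.071 ]
 [0.4151 0.3711 0.054 ]] -173.13715251122974
dr top [[0.5496 0.3873 0.071 ]
 [0.5631 0.2426 0.071 ]] -84.67249484881422
```

>>> arm_command(plan=[{"spin": -0.12},{"spin": -0.12},{"spin": -0.12},{"spin": -0.12},{"dp": [0,0,0]}], grip=1, newtons=30)

```text
invalid input at $.plan[0]: expected keys dp, spin
```

>>> arm_command(plan=[{"dp": [0,0,0],"spin": -0.12},{"dp": [0,0,0],"spin": -0.12},{"dp": [0,0,0],"spin": -0.12},{"dp": [0,0,0],"spin": -0.12},{"dp": [0,0,0],"spin": 0}], grip=1, newtons=30)

```text
clock: 1.8
position: [0.2576, 0.5694, 0.4047]
ee_rot: [-0.029, 1.0, 0.0, -0.0]
ft_force: [-0.8, 0.1, -0.6]
grip_width: 0.144
grasp_force: 0.0
```

>>> arm_command(plan=[{"dp": [-21.7,-43.3,0],"spin": 0},{"dp": [-21.7,-43.3,0],"spin": 0},{"dp": [-21.7,-43.3,0],"spin": 0},{"dp": [-21.7,-43.3,0],"spin": 0},{"dp": [-21.7,-43.3,0],"spin": 0}])

```text
clock: 2.3
position: [0.3785, 0.3574, 0.4049]
ee_rot: [-0.026, 1.0, 0.0, 0.0]
ft_force: [1.3, 1.4, 0.8]
grip_width: 0.0
grasp_force: 0.0
```

>>> arm_command(plan=[{"dp": [-21.7,-43.3,0],"spin": 0},{"dp": [-21.7,-43.3,0],"spin": 0},{"dp": [-21.7,-43.3,0],"spin": 0},{"dp": [-21.7,-43.3,0],"spin": 0},{"dp": [-21.7,-43.3,0],"spin": 0}])

```text
clock: 2.8
position: [0.4987, 0.1471, 0.4051]
ee_rot: [-0.026, 1.0, 0.0, 0.0]
ft_force: [1.0, 1.3, 0.6]
grip_width: -0.002
grasp_force: 0.0
```

>>> arm_command(plan=[{"dp": [6.8,-40.5,0],"spin": 0},{"dp": [6.8,-40.5,0],"spin": 0},{"dp": [6.8,-40.5,0],"spin": 0},{"dp": [6.8,-40.5,0],"spin": 0},{"dp": [6.8,-40.5,0],"spin": 0}])

```text
clock: 3.3
position: [0.4748, -0.0567, 0.4049]
ee_rot: [-0.026, 1.0, 0.0, 0.0]
ft_force: [1.1, -0.9, -0.5]
grip_width: 0.004
grasp_force: 0.0
```

>>> arm_command(plan=[{"dp": [6.8,-40.5,20],"spin": 0},{"dp": [6.8,-40.5,20],"spin": 0},{"dp": [6.8,-40.5,20],"spin": 0},{"dp": [6.8,-40.5,20],"spin": 0},{"dp": [6.8,-40.5,20],"spin": 0}])

```text
clock: 3.8
position: [0.4522, -0.2606, 0.3043]
ee_rot: [-0.026, 1.0, -0.0, 0.001]
ft_force: [0.5, 1.0, 0.4]
grip_width: -0.003
grasp_force: 0.0
```

>>> arm_command(plan=[{"dp": [0,0,20],"spin": 0},{"dp": [0,0,10],"spin": 0},{"dp": [0,0,0],"spin": 0}])

```text
clock: 4.1
position: [0.4525, -0.2581, 0.2736]
ee_rot: [-0.027, 1.0, 0.001, -0.001]
ft_force: [0.2, -0.1, 1.0]
grip_width: -0.001
grasp_force: 0.0
```

```bash
python3 - <<'E'
from h import *
S,T=viewer.camera("side"),viewer.camera("top")
print(manip.get_obs()["position"].round(4))
f=lambda I,x,y:cv2.resize(I[y:y+100,x:x+100],(400,400),interpolation=cv2.INTER_CUBIC)
cv2.imwrite("pics/a.png",np.hstack([f(S,243,215),f(T,295,160)]))
E
```

```text
[ 0.4532 -0.2582  0.2753]
```

View pics/a.png

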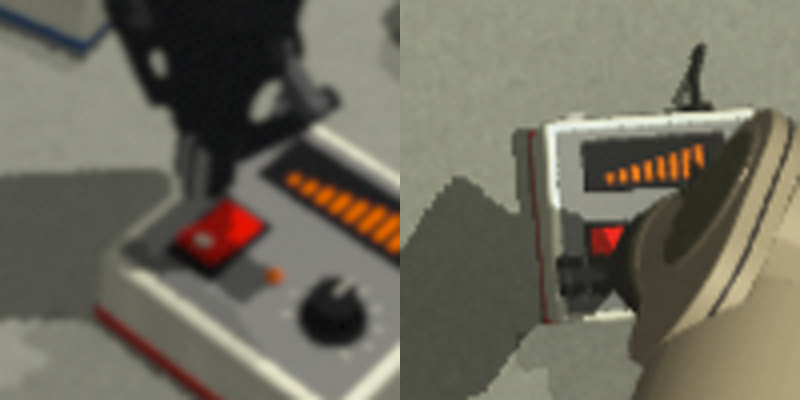

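The side crop shows the shut fingertips at about (205,195), just above the red rocker. The dot is at (203,240), directly below in the picture.

```bash
python3 - <<'E'
from h import *
for z in (.1,.105): print((proj("side",[.4532,-.2582,z])-[243,215])*4+1.5)
print((proj("side",[.452,-.2607,.0655])-[243,215])*4+1.5)
E
```

```text
[203.02358982 187.84849202]
[203.80415844 180.2355282 ]
[199.73621648 243.04809399]
```

>>> arm_command(plan=[{"dp": [1,-2,10],"spin": 0},{"dp": [0,0,10],"spin": 0},{"dp": [0,0,5],"spin": 0},{"dp": [0,0,0],"spin": 0}])

```text
clock: 4.6
position: [0.4514, -0.2608, 0.2488]
ee_rot: [-0.028, 1.0, 0.0, -0.001]
ft_force: [0.6, -0.3, 0.2]
grip_width: 0.003
grasp_force: 0.0
```

>>> arm_command(plan=[{"dp": [0,0,2],"spin": 0},{"dp": [0,0,1],"spin": 0},{"dp": [0,0,1],"spin": 0},{"dp": [0,0,1],"spin": 0},{"dp": [0,0,0],"spin": 0}])

```text
clock: 5.1
position: [0.4517, -0.2611, 0.2446]
ee_rot: [-0.028, 1.0, 0.0, -0.0]
ft_force: [-0.6, -0.6, -0.7]
grip_width: 0.003
grasp_force: 0.0
```

>>> arm_command(plan=[{"dp": [0,0,1],"spin": 0},{"dp": [0,0,0],"spin": 0},{"dp": [0,0,1],"spin": 0},{"dp": [0,0,0],"spin": 0}])

```text
clock: 5.5
position: [0.4517, -0.2611, 0.2426]
ee_rot: [-0.028, 1.0, 0.0, -0.0]
ft_force: [-0.4, 0.6, 0.1]
grip_width: 0.001
grasp_force: 0.0
```

>>> arm_command(plan=[{"dp": [0,0,1],"spin": 0},{"dp": [0,0,0],"spin": 0}])

```text
clock: 5.7
position: [0.4516, -0.2611, 0.2416]
ee_rot: [-0.028, 1.0, 0.0, -0.0]
ft_force: [-1.3, -0.4, 0.9]
grip_width: 0.002
grasp_force: 0.4
```

>>> arm_command(plan=[{"dp": [0,0,1],"spin": 0},{"dp": [0,0,0],"spin": 0}])

```text
clock: 5.9
position: [0.4516, -0.2611, 0.2406]
ee_rot: [-0.028, 1.0, 0.0, -0.0]
ft_force: [-0.3, 0.2, 0.8]
grip_width: -0.004
grasp_force: 0.5
```

>>> arm_command(plan=[{"dp": [0,0,1],"spin": 0},{"dp": [0,0,0],"spin": 0}])

```text
clock: 6.1
position: [0.4517, -0.2611, 0.2396]
ee_rot: [-0.028, 1.0, 0.0, -0.0]
ft_force: [-0.8, -0.6, -0.1]
grip_width: 0.002
grasp_force: 0.3
```

>>> arm_command(plan=[{"dp": [0,0,1],"spin": 0},{"dp": [0,0,0],"spin": 0}])

```text
clock: 6.3
position: [0.4517, -0.2611, 0.2386]
ee_rot: [-0.028, 1.0, 0.0, 0.0]
ft_force: [-0.6, 0.4, 0.0]
grip_width: -0.003
grasp_force: 0.1
```

>>> arm_command(plan=[{"dp": [0,0,1],"spin": 0},{"dp": [0,0,0],"spin": 0}])

```text
clock: 6.5
position: [0.4517, -0.2611, 0.2376]
ee_rot: [-0.028, 1.0, 0.0, -0.0]
ft_force: [-0.8, -0.2, 1.8]
grip_width: -0.0
grasp_force: 1.0
```

>>> arm_command(plan=[{"dp": [0,0,1],"spin": 0},{"dp": [0,0,0],"spin": 0}])

```text
clock: 6.7
position: [0.4516, -0.2612, 0.2369]
ee_rot: [-0.028, 1.0, 0.0, -0.0]
ft_force: [-3.4, 1.3, 7.6]
grip_width: -0.0
grasp_force: 3.9
```

```bash
python3 - <<'E'
from h import *
S=viewer.camera("side"); o=manip.get_obs(); print(o["position"].round(4),o["ft_force"].round(2))
cv2.imwrite("pics/b.png",cv2.resize(S[225:285,258:338],(800,600),interpolation=cv2.INTER_CUBIC))
E
```

```text
[ 0.4516 -0.2612  0.2369] [-4.07  1.24  8.15]
```

View pics/b.png

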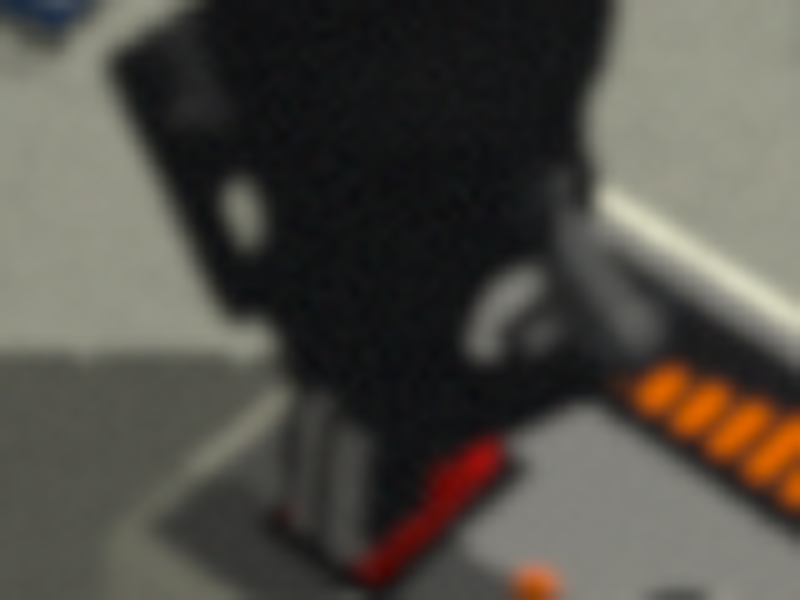

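The crop shows the fingertips on the near half of the red rocker, with the far half now raised at about (490,450). I'll press a little more, up to about 15 N.

>>> arm_command(plan=[{"dp": [0,0,0.5],"spin": 0},{"dp": [0,0,0],"spin": 0}])

```text
clock: 6.95
position: [0.4516, -0.2613, 0.2368]
ee_rot: [-0.027, 1.0, 0.0, 0.0]
ft_force: [-5.4, 1.5, 12.6]
grip_width: -0.001
grasp_force: 6.6
```

>>> arm_command(plan=[{"dp": [0,0,0.5],"spin": 0},{"dp": [0,0,0],"spin": 0}])

```text
clock: 7.15
position: [0.4516, -0.2613, 0.2367]
ee_rot: [-0.027, 1.0, 0.0, 0.0]
ft_force: [-7.9, 2.3, 17.5]
grip_width: -0.001
grasp_force: 9.3
```

>>> arm_command(plan=[{"dp": [0,0,-2],"spin": 0},{"dp": [0,0,-8],"spin": 0},{"dp": [0,0,-50],"spin": 0},{"dp": [0,0,-50],"spin": 0},{"dp": [0,50,-20],"spin": 0}])

```text
clock: 7.65
position: [0.449, -0.2193, 0.3693]
ee_rot: [-0.023, 1.0, -0.002, 0.003]
ft_force: [2.1, 0.6, -0.6]
grip_width: -0.0
grasp_force: 0.0
```

>>> arm_command(plan=[{"dp": [0,50,-20],"spin": 0},{"dp": [0,50,0],"spin": 0},{"dp": [0,0,0],"spin": 0}])

```text
clock: 7.95
position: [0.4441, -0.1124, 0.3837]
ee_rot: [-0.032, 0.999, 0.001, 0.001]
ft_force: [-0.1, -1.0, 0.1]
grip_width: 0.004
grasp_force: 0.0
```

```bash
python3 - <<'E'
from h import *
S=viewer.camera("side");T=viewer.camera("top"); o=manip.get_obs(); print(o["position"].round(4),o["ft_force"].round(2))
f=lambda I,x,y:cv2.resize(I[y:y+60,x:x+60],(400,400),interpolation=cv2.INTER_CUBIC)
cv2.imwrite("pics/c.png",np.hstack([f(S,268,244),f(T,325,185)]))
E
```

```text
[ 0.4438 -0.1175  0.3833] [-0.02 -0.35 -0.3 ]
```

View pics/c.png

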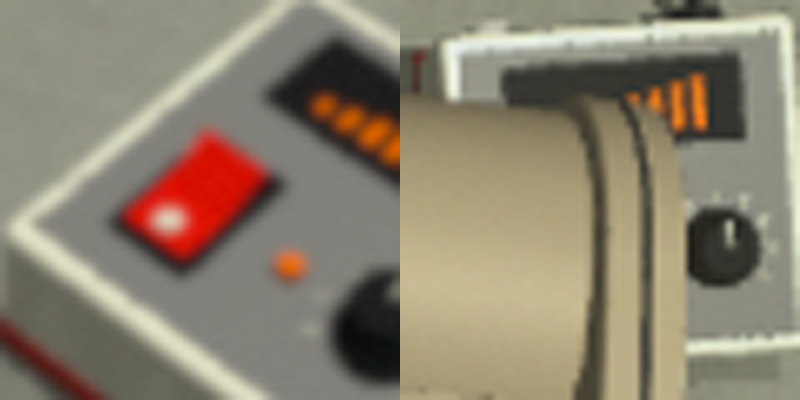

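The crop shows the red rocker tipped, with the far half raised and the dot half down. I'll measure how far the dot sank.

```bash
python3 - <<'E'
from h import *
S=viewer.camera("side"); A=cv2.resize(S,(800,600)); B=cv2.imread("pics/side0.png")
def dot(I,c=(459,430),r=7):
    c=np.array(c,float)
    y,x=np.mgrid[:600,:800]
    for _ in range(8):
        w=np.clip(I[...,1].astype(float)-60,0,None)*(np.hypot(x-c[0],y-c[1])<r); c=np.array([(w*x).sum(),(w*y).sum()])/w.sum()
    return c*.64
a,b=dot(A),dot(B); print(a,b,a-b)
u=np.array([np.cos(.05),np.sin(.05),0]); n=np.array([0,0,1.])
piv=np.array([.467,-.2600,.0640])
ax=np.array([-np.sin(.05),np.cos(.05),0])
def pt(q,r=13.5e-3): 
    t=.34-.12-q; return piv-u*r*np.cos(t)+n*r*np.sin(t)
for q in (.15,.22,.28,.34): print(q,proj("side",pt(q))-proj("side",pt(0)))
E
```

```text
[293.0174742  276.69165602] [293.4988162  274.75987539] [-0.481342    1.93178063]
0.15 [-0.17366129  0.80244437]
0.22 [-0.22049283  1.15390266]
0.28 [-0.24305688  1.44161995]
0.34 [-0.24933133  1.71574431]
```

The dot sank 1.9 px, which fits a full 0.34 rad. The heater is OFF, so on to the green rocker.

>>> arm_command(plan=[{"dp": [-4.2,47.8,0],"spin": 0},{"dp": [-4.2,47.8,0],"spin": 0},{"dp": [-4.2,47.8,0],"spin": 0},{"dp": [-4.2,47.8,0],"spin": 0},{"dp": [-4.2,47.8,0],"spin": 0}])

```text
clock: 8.6
position: [0.4521, 0.1217, 0.3829]
ee_rot: [-0.026, 1.0, 0.0, 0.0]
ft_force: [1.1, -1.0, 0.1]
grip_width: 0.002
grasp_force: 0.0
```

>>> arm_command(plan=[{"dp": [-4.2,47.8,0],"spin": 0},{"dp": [-4.2,47.8,0],"spin": 0},{"dp": [-4.2,47.8,0],"spin": 0},{"dp": [0,0,0],"spin": -0.05},{"dp": [0,0,0],"spin": 0}])

```text
clock: 9.1
position: [0.4571, 0.2651, 0.3822]
ee_rot: [-0.053, 0.999, -0.001, -0.0]
ft_force: [0.5, -1.4, 0.6]
grip_width: -0.002
grasp_force: 0.0
```

>>> arm_command(plan=[{"dp": [1.8,2.7,40],"spin": 0},{"dp": [0,0,40],"spin": 0},{"dp": [0,0,30],"spin": 0},{"dp": [0,0,0],"spin": 0},{"dp": [0,0,0],"spin": 0}])

```text
clock: 9.6
position: [0.4552, 0.2664, 0.2736]
ee_rot: [-0.051, 0.999, -0.0, 0.0]
ft_force: [0.2, -0.4, -0.0]
grip_width: 0.0
grasp_force: 0.0
```

```bash
python3 - <<'E'
from h import *
S=viewer.camera("side"); o=manip.get_obs(); p=o["position"]; print(p.round(4),o["ft_force"].round(2))
g=lambda q:(np.array(q)-[120,115])*[8,7.5]+3.5
print(g(proj("side",p-[0,0,.173])), g(proj("side",[.4568,.2677,.0655])))
cv2.imwrite("pics/d.png",cv2.resize(S[115:195,120:220],(800,600),interpolation=cv2.INTER_CUBIC))
E
```

```text
[0.4553 0.267  0.2746] [-0.33  0.36  0.34]
[227.79727143 290.90613461] [241.3242358  376.84830435]
```

View pics/d.png

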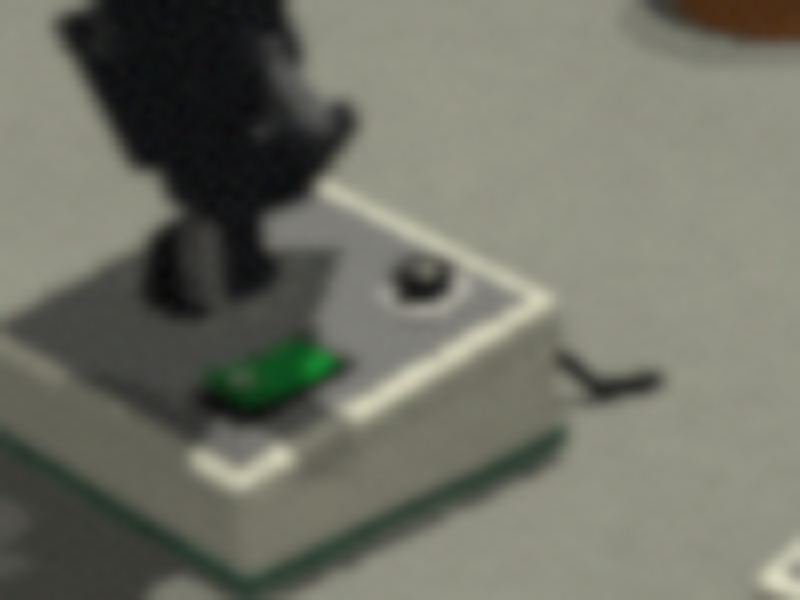

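The fingertips are at about (225,295) and the green dot is at (240,377), as predicted. Going down.

>>> arm_command(plan=[{"dp": [0,0,10],"spin": 0},{"dp": [0,0,10],"spin": 0},{"dp": [0,0,8],"spin": 0},{"dp": [0,0,0],"spin": 0},{"dp": [0,0,0],"spin": 0}])

```text
clock: 10.15
position: [0.4542, 0.2677, 0.2447]
ee_rot: [-0.053, 0.999, -0.0, -0.0]
ft_force: [0.6, -0.1, -0.1]
grip_width: 0.001
grasp_force: 0.0
```

>>> arm_command(plan=[{"dp": [0,0,1],"spin": 0},{"dp": [0,0,1],"spin": 0},{"dp": [0,0,1],"spin": 0},{"dp": [0,0,0],"spin": 0}])

```text
clock: 10.55
position: [0.4542, 0.2678, 0.2419]
ee_rot: [-0.053, 0.999, 0.0, 0.0]
ft_force: [-0.8, 0.3, 0.6]
grip_width: -0.003
grasp_force: 0.3
```

>>> arm_command(plan=[{"dp": [0,0,1],"spin": 0},{"dp": [0,0,1],"spin": 0},{"dp": [0,0,0],"spin": 0}])

```text
clock: 10.85
position: [0.4541, 0.2678, 0.2397]
ee_rot: [-0.053, 0.999, 0.0, -0.0]
ft_force: [-0.8, 0.3, 0.8]
grip_width: 0.0
grasp_force: 0.3
```

>>> arm_command(plan=[{"dp": [0,0,1],"spin": 0},{"dp": [0,0,0],"spin": 0}])

```text
clock: 11.05
position: [0.4542, 0.2678, 0.2388]
ee_rot: [-0.053, 0.999, 0.0, 0.0]
ft_force: [-1.4, 0.2, 0.0]
grip_width: -0.003
grasp_force: 0.2
```

>>> arm_command(plan=[{"dp": [0,0,1],"spin": 0},{"dp": [0,0,0],"spin": 0}])

```text
clock: 11.25
position: [0.4542, 0.2677, 0.2378]
ee_rot: [-0.053, 0.999, 0.0, -0.0]
ft_force: [-0.9, -0.2, 2.0]
grip_width: 0.0
grasp_force: 0.7
```

>>> arm_command(plan=[{"dp": [0,0,0.5],"spin": 0},{"dp": [0,0,0],"spin": 0}])

```text
clock: 11.45
position: [0.4541, 0.2677, 0.2374]
ee_rot: [-0.053, 0.999, 0.0, -0.0]
ft_force: [-2.7, -0.9, 3.9]
grip_width: 0.005
grasp_force: 2.2
```

>>> arm_command(plan=[{"dp": [0,0,0.5],"spin": 0},{"dp": [0,0,0],"spin": 0}])

```text
clock: 11.65
position: [0.4541, 0.2677, 0.237]
ee_rot: [-0.053, 0.999, 0.0, -0.0]
ft_force: [-4.0, -0.9, 7.0]
grip_width: -0.001
grasp_force: 3.3
```

>>> arm_command(plan=[{"dp": [0,0,0.5],"spin": 0},{"dp": [0,0,0],"spin": 0}])

```text
clock: 11.85
position: [0.4541, 0.2678, 0.2369]
ee_rot: [-0.053, 0.999, 0.0, -0.0]
ft_force: [-5.3, -2.0, 10.0]
grip_width: -0.001
grasp_force: 5.6
```

>>> arm_command(plan=[{"dp": [0,0,0.5],"spin": 0},{"dp": [0,0,0],"spin": 0}])

```text
clock: 12.05
position: [0.4541, 0.2678, 0.2368]
ee_rot: [-0.053, 0.999, 0.0, -0.0]
ft_force: [-7.6, -3.8, 15.1]
grip_width: 0.0
grasp_force: 7.9
```

>>> arm_command(plan=[{"dp": [0,0,-2],"spin": 0},{"dp": [0,0,-8],"spin": 0},{"dp": [0,0,-50],"spin": 0},{"dp": [0,0,-50],"spin": 0},{"dp": [0,0,0],"spin": 0}])

```text
clock: 12.55
position: [0.4558, 0.2684, 0.3531]
ee_rot: [-0.052, 0.999, 0.003, 0.005]
ft_force: [0.8, -0.1, -1.0]
grip_width: 0.001
grasp_force: 0.0
```

```bash
python3 - <<'E'
from h import *
S=viewer.camera("side"); print(manip.get_obs()["position"].round(4))
A=cv2.resize(S,(800,600)); B=cv2.imread("pics/side0.png")
f=lambda I:cv2.resize(I[220:300,190:290],(400,320),interpolation=cv2.INTER_CUBIC)
cv2.imwrite("pics/e.png",np.hstack([f(B),f(A)]))
E
```

```text
[0.4551 0.2681 0.3498]
```

View pics/e.png

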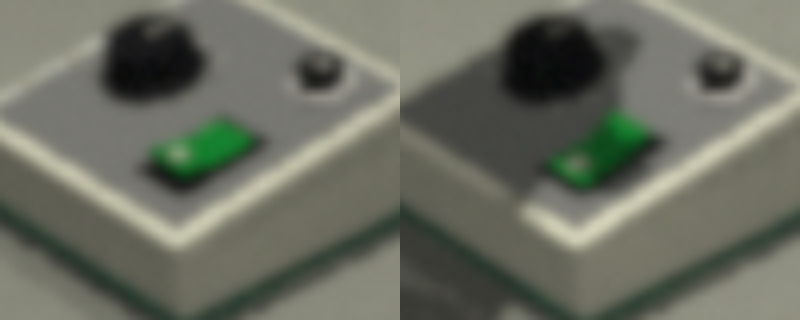

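The comparison (before left, after right) shows the green rocker tipped: its dot end dropped from row 152 to 162 and the far end is raised. Rotation is OFF, so on to the vent key.

>>> arm_command(plan=[{"dp": [-14.7,-42.5,0],"spin": 0},{"dp": [-14.7,-42.5,0],"spin": 0},{"dp": [-14.7,-42.5,0],"spin": 0},{"dp": [-14.7,-42.5,0],"spin": 0},{"dp": [-14.7,-42.5,0],"spin": 0}])

```text
clock: 13.1
position: [0.5499, 0.0623, 0.3452]
ee_rot: [-0.053, 0.999, -0.0, -0.0]
ft_force: [1.6, 1.1, 0.2]
grip_width: 0.002
grasp_force: 0.0
```

>>> arm_command(plan=[{"dp": [-14.7,-42.5,0],"spin": 0},{"dp": [-14.7,-42.5,0],"spin": 0},{"dp": [0,0,0],"spin": -0.08},{"dp": [0,0,0],"spin": -0.08},{"dp": [0,0,0],"spin": 0}])

```text
clock: 13.6
position: [0.5876, -0.0177, 0.3448]
ee_rot: [-0.133, 0.991, -0.0, -0.001]
ft_force: [0.0, -0.0, -0.9]
grip_width: -0.001
grasp_force: 0.0
```

>>> arm_command(plan=[{"dp": [0,0,40],"spin": 0},{"dp": [0,0,30],"spin": 0},{"dp": [0,0,0],"spin": 0},{"dp": [0,0,0],"spin": 0}])

```text
clock: 14.0
position: [0.5878, -0.0172, 0.2762]
ee_rot: [-0.132, 0.991, -0.0, -0.0]
ft_force: [-0.1, -0.3, 0.6]
grip_width: 0.003
grasp_force: 0.0
```

```bash
python3 - <<'E'
from h import *
S=viewer.camera("side"); o=manip.get_obs(); p=o["position"]; print(p.round(4),o["ft_force"].round(2))
g=lambda q:(np.array(q)-[210,135])*[8,7.5]+3.5
print(g(proj("side",p-[0,0,.173])), g(proj("side",[.5885,-.0172,.070])))
cv2.imwrite("pics/f.png",cv2.resize(S[135:215,210:310],(800,600),interpolation=cv2.INTER_CUBIC))
E
```

```text
[ 0.5882 -0.0172  0.2772] [ 0.35 -0.18  0.56]
[402.41769339 348.88280806] [399.02938427 435.96162209]
```

View pics/f.png

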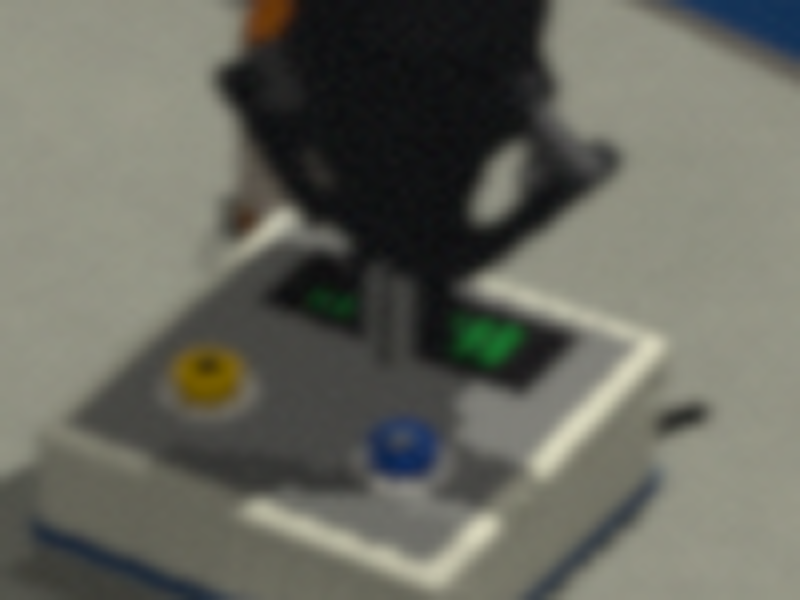

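The fingertips are at (395,355), right above the blue key's top at (402,436), and clear of the yellow key at (207,370). Going down.

>>> arm_command(plan=[{"dp": [0,0,10],"spin": 0},{"dp": [0,0,10],"spin": 0},{"dp": [0,0,8],"spin": 0},{"dp": [0,0,0],"spin": 0},{"dp": [0,0,0],"spin": 0}])

```text
clock: 14.55
position: [0.5877, -0.0174, 0.2477]
ee_rot: [-0.132, 0.991, 0.0, -0.0]
ft_force: [0.0, 0.1, -0.9]
grip_width: 0.0
grasp_force: 0.0
```

>>> arm_command(plan=[{"dp": [0,0,1],"spin": 0},{"dp": [0,0,1],"spin": 0},{"dp": [0,0,1],"spin": 0},{"dp": [0,0,0],"spin": 0}])

```text
clock: 14.95
position: [0.5879, -0.0173, 0.245]
ee_rot: [-0.132, 0.991, 0.0, 0.0]
ft_force: [0.6, -0.1, 1.0]
grip_width: 0.001
grasp_force: 0.7
```

>>> arm_command(plan=[{"dp": [0,0,1],"spin": 0},{"dp": [0,0,1],"spin": 0},{"dp": [0,0,0],"spin": 0}])

```text
clock: 15.25
position: [0.588, -0.0173, 0.243]
ee_rot: [-0.132, 0.991, 0.0, 0.0]
ft_force: [2.3, -0.8, 2.5]
grip_width: 0.002
grasp_force: 1.2
```

>>> arm_command(plan=[{"dp": [0,0,1],"spin": 0},{"dp": [0,0,0],"spin": 0}])

```text
clock: 15.45
position: [0.588, -0.0173, 0.242]
ee_rot: [-0.132, 0.991, 0.0, 0.0]
ft_force: [1.5, -0.5, 3.2]
grip_width: 0.002
grasp_force: 1.5
```

>>> arm_command(plan=[{"dp": [0,0,1],"spin": 0},{"dp": [0,0,0],"spin": 0}])

```text
clock: 15.65
position: [0.5879, -0.0173, 0.241]
ee_rot: [-0.132, 0.991, 0.0, 0.0]
ft_force: [2.6, 0.4, 3.4]
grip_width: -0.001
grasp_force: 1.8
```

>>> arm_command(plan=[{"dp": [0,0,0.5],"spin": 0},{"dp": [0,0,0],"spin": 0}])

```text
clock: 15.85
position: [0.5879, -0.0173, 0.2405]
ee_rot: [-0.132, 0.991, 0.0, 0.0]
ft_force: [2.2, 0.8, 4.4]
grip_width: -0.002
grasp_force: 1.9
```

>>> arm_command(plan=[{"dp": [0,0,0.5],"spin": 0},{"dp": [0,0,0],"spin": 0}])

```text
clock: 16.05
position: [0.5879, -0.0173, 0.2402]
ee_rot: [-0.132, 0.991, 0.0, 0.0]
ft_force: [1.6, 0.8, 6.2]
grip_width: 0.005
grasp_force: 3.2
```

>>> arm_command(plan=[{"dp": [0,0,0.5],"spin": 0},{"dp": [0,0,0],"spin": 0}])

```text
clock: 16.25
position: [0.588, -0.0173, 0.2401]
ee_rot: [-0.132, 0.991, 0.0, 0.0]
ft_force: [-0.4, 0.8, 9.8]
grip_width: -0.005
grasp_force: 5.0
```

The hard stop is reached at 9.8 N, so the vent key is fully down. Retreating.

>>> arm_command(plan=[{"dp": [0,0,-3],"spin": 0},{"dp": [0,0,-7],"spin": 0},{"dp": [0,0,-40],"spin": 0},{"dp": [0,0,-50],"spin": 0},{"dp": [0,0,-20],"spin": 0}])

```text
clock: 16.75
position: [0.5879, -0.0178, 0.3635]
ee_rot: [-0.132, 0.991, -0.0, 0.002]
ft_force: [1.2, -0.2, 0.8]
grip_width: 0.006
grasp_force: 0.0
```

>>> arm_command(plan=[{"dp": [0,0,0],"spin": 0},{"dp": [0,0,0],"spin": 0},{"dp": [0,0,0],"spin": 0}])

```text
clock: 17.05
position: [0.5872, -0.0173, 0.3576]
ee_rot: [-0.132, 0.991, 0.0, -0.002]
ft_force: [0.2, 1.5, 0.0]
grip_width: -0.001
grasp_force: 0.0
```

```bash
python3 - <<'E'
from h import *
S=viewer.camera("side"); o=manip.get_obs(); print(o["position"].round(4),o["ft_force"].round(2))
A=cv2.resize(S,(800,600)); B=cv2.imread("pics/side0.png")
f=lambda I:cv2.resize(I[210:530,170:590],(400,305))
cv2.imwrite("pics/g.png",np.hstack([f(B),f(A)]))
E
```

```text
[ 0.5872 -0.0173  0.3576] [-0.33  0.62 -0.21]
```

View pics/g.png

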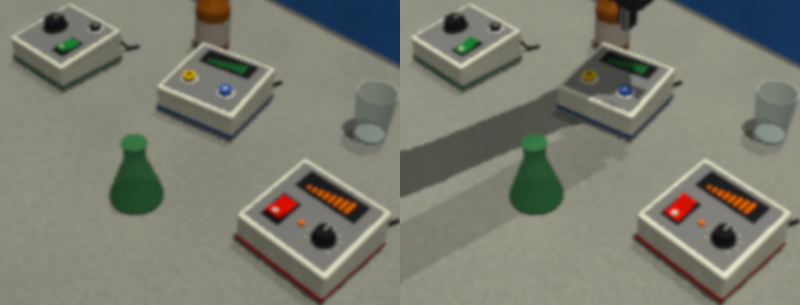

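Before (left) and after (right), nothing has shifted. Both rockers are tipped, the vent key has sprung back, and the arm is clear.

```bash
python3 -c "
from workcell import manip
print(manip.hand_in())"
```

```text
the job is handed in; nothing more can be done
None
```

I switched the heater off, stopped the rotation, then pressed the vent key to its stop and it sprang back; nothing else was touched or visibly moved, the highest reading was 17.5 N, and I handed in at about 17 s (the hand-in gave no verdict).

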